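# Fit the relay and hold the bay cover over its screw holes

## Task

Plug the square relay into the socket inside the open bay of the heater power unit until it is fully home and let go of it. Then pick up the cover plate by its rib and hold it level, hovering about 15 mm above the top of the unit without touching it, with its three holes lined up over the unit's three threaded holes so that a colleague can start the screws. Finish while still holding it there, and leave the other things on the bench where they are.

Things in the scene. Friction and masses are not known exactly. Their poses are not given: they have to be found in the camera images.
- unit: Heater power unit, a fixed white box 170 (x) x 200 (y) x 70 mm high on the bench. Origin: centre of its underside, z up; its front (display, knob) faces -x. In the middle of its top is an open rectangular bay 80 (x) x 120 (y), 56 deep (black floor 14 above the bench), with a grey socket block 42 x 42 x 18 in the middle of the bay floor.
- socket (a point): Centre of the mouth of the square socket hole, in the top face of the socket block, 32 mm above the bench and 38 mm below the top of the unit. The hole is 22 x 22 mm, 16 mm deep, its sides along the unit's x and y. It lies at the centre of the unit.
- thread0 (a point): Threaded hole of 8 mm diameter in the top face of the unit (70 mm above the bench), at x -60, y -75 mm from the unit's centre.
- thread1 (a point): The same, at x -60, y +75 mm.
- thread2 (a point): The same, at x +60, y 0 mm.
- relay: Relay, about 60 g: black square body 30 x 30 x 32 mm high on a grey square plug foot 20 x 20 x 14 high with chamfered lower edges; 46 high in all, standing on its foot on the bench. Origin: centre of the foot's lower end, z up through the body. Any of the four quarter turns fits the socket. Its place on the bench and the capacitor's may be swapped.
- relay_tip (a point): Centre of the lower end of the relay's foot (same point as its origin). Fully home, the body's underside rests on the socket block, this point is 14 mm below the socket's mouth, and the relay's top is 6 mm below the top of the unit.
- cover: Aluminium cover plate 150 (x) x 180 (y) x 4 mm thick, about 320 g, lying flat on the bench, rib up. Origin: centre of its underside, z up. The black grip rib stands at its middle: 60 long (along the plate's x), 14 thick (y), from 4 to 40 mm above the underside; centre of mass under it. Three 12 mm through holes match the threaded holes one way round only: 0 on 0, 1 on 1, 2 on 2.
- cover_hole0 (a point): Plate hole at x -60, y -75 mm from the plate's centre, at the level of the underside.
- cover_hole1 (a point): Plate hole at x -60, y +75 mm.
- cover_hole2 (a point): Plate hole at x +60, y 0 mm.
- capacitor: Bystander: a spare round capacitor, black can of 30 mm diameter, 46 high. Origin: centre of its underside.
- bottle: Bystander: glass jar with a screw cap, 76 mm diameter, 130 high. Origin: centre of its underside.
- rack: Bystander: low yellow tube rack 100 x 220 x 28 high. Origin: centre of its underside.
- dish: Bystander: clear round culture dish, 94 mm diameter, 15 high. Origin: centre of its underside.
Mind the look-alikes: they are no part of the job. Several things look just like the cover: the one meant starts farthest to the robot's left.

How it is judged:
On the way:
1. the relay is fully home in its socket and let go (horizontal distance between relay_tip and socket below 0.003 m and z of relay_tip in the frame of socket below -0.011 m and angle between relay's own z axis and vertical below 0.1 rad and contact force between the fingers and relay below 0.1 N), for 0.2 s.
At the end, for the whole second after the job is handed in: Relay in its socket, centred within 3 mm, at most 3 mm short of home, upright within 0.1 rad, not touched by the fingers. Cover held still (under 20 mm/s) in the fingers, level within 0.08 rad, 5 to 30 mm above the unit, each hole within 4 mm of its thread, touching neither unit nor relay (all of step 1 and horizontal distance between cover_hole0 and thread0 below 0.004 m and horizontal distance between cover_hole1 and thread1 below 0.004 m and horizontal distance between cover_hole2 and thread2 below 0.004 m and z of cover in the frame of unit between 0.075 and 0.1 m and angle between cover's own z axis and vertical below 0.08 rad and contact force between cover and unit below 0.1 N and contact force between cover and relay below 0.1 N and contact force between the fingers and cover above 1 N and linear speed of cover below 0.02 m/s); the arm keeps its last pose, push and grip.
It fails at once if the capacitor is moved by more than 30 mm (distance of capacitor from where it was at the start of the episode above 0.03 m).
It fails at once if the bottle is moved by more than 30 mm (distance of bottle from where it was at the start of the episode above 0.03 m).
It fails at once if the rack is moved by more than 30 mm (distance of rack from where it was at the start of the episode above 0.03 m).
It fails at once if the dish is moved by more than 30 mm (distance of dish from where it was at the start of the episode above 0.03 m).
It also fails if it takes over 64 s, if anything falls off the work surface, if the arm or the gripper's body presses on something with over 40 N, if the wrist force passes 120 N, or if a joint passes its speed limit or range.

## Robot

A 6-joint arm with a two-finger parallel gripper is mounted at the origin on the work surface. World frame = base frame: x ahead of the robot, y to its left, z up, the work surface at z = 0. Lengths are in m, angles in rad, forces in N, time in s.
With the tool pointing down it reaches from about 0.25 to 0.775 m from the base axis. Payload 4 kg.
Tool frame: the origin (TCP) lies on the centre line of the jaws, within the pads' length; the fingertips stand finger_overhang ahead of it and the grasp point (between the pads) lies 6 mm ahead of it (finger_overhang is the distance from the TCP to the fingertips, in m); z points along the fingers, y is the line along which they close (so a half turn about z gives the same grasp; the last joint's range is limited). The gripper opens to 94 mm and grips with 3 to 60 N. Pads are 16 mm wide; open, the fingers measure 119 mm over their backs; the gripper's body (75 mm by 177 mm) begins 78 mm behind the grasp point.
Start: joints at [1.043, 0.087, 1.371, -0, 1.684, -0.103], TCP at [0.227, 0.501, 0.231] pointing down, gripper open.
Joint ranges: [-3.1, 3.1], [-0.76, 2.03], [0.27, 2.55], [-1.08, 4.22], [0.17, 2.65], [-2.57, 2.57]. Speed limits (rad/s): [2.79, 2.79, 3.14, 3.14, 3.14, 3.14].

## Interface

Orientations are given as a rotation vector (axis times angle).
In Python, from plant import * gives the robot as it stands.
- The arm moves only by the tool apply_moves, never from a script. Its argument "motion" is a list of rows, each an object with "linear": the shift along the tool's x, y, z as a fraction of full scale, a list of three; "turn": the turn, a rotation vector about the tool's x, y, z as a fraction of full scale, a list of three. A call has 1 to 10 rows; each row shifts and turns the commanded pose from where the row before left it, along the tool's axes as they then stand; what a row does not reach is not made up. Full scale, the value 1, is 0.03 m for a shift and 60 degrees for a turn. A row lasts 1/8 s, in which the tool goes at most 62.5 mm and 10.7 degrees, less where a joint would pass 70% of its speed; a pose out of reach is approached as far as the arm can. A call with a number of a shift or a turn outside -1 to 1 is refused whole. A call with a gripper value outside its range is refused whole. "jaw" is the opening, from 0 (shut) to 1 (fully open), set as the call begins (left out, the last holds). The fingers move at their own pace and stop on an object; "newtons" is the grip in N (left out, the last holds). Time passes only in rows, so rows that do not move let the fingers close. It gives the time, the measured TCP pose, the force, the opening and the grip force at its end, in the units of the state.
- observe(): the state, without advancing time (a new reading comes with each control period).
- snapshot(name): name is "scene" or "top"; returns (picture, depth): 420x560x3 uint8, red, green, blue; 420x560 float32, m along the optical axis (not along the pixel's ray), 0 where there is no reading.
- get_calibration(name): a dict with "fx", "fy", "cx", "cy" (pixels), "R" (3x3) and "t" (3): a world point X has camera coordinates R X + t. Camera axes: x right, y down, z forward; pixel columns grow to the right and rows downward; lengths in m; the calibration is good to about 2 mm. A picture is of the moment at which its call begins. get_calibration takes no time and is no camera call.
- finish_job(): hands the job in; it is judged then, once.
Trained networks look in the newest picture that a camera, given by its name, has taken for a name from the list of things; names that differ only in an ending like _2 or _b are one class to them, and where a whole thing is asked for, a point or a joint stands for the part that bears it (a point fixed in the world has none). Each returns a list of dicts, best first, with "confidence" (0 to 1); they miss things now and then, are a little off and sometimes report something else, mostly with a low value. They report only what shows in the picture. A call takes as long as a camera call. They do not tell look-alikes from the thing itself.
- trace(camera, label): "pixels" (420x560 bool, what is visible of it) and "at" ([column, row] in pixels, amid what is visible of it).
The state is a dict: "clock": time; "qpos": joint angles; "joint_vel": joint speeds; "effort": joint torques, N m; "tcp_pos": TCP position; "eef_rot": TCP orientation; "wrist_force": force on the tool from outside, world axes, zero at the start; "torque": the same for the moment, N m; "opening": finger opening in m; "gripper_force": force on a finger pad.
Only numpy, scipy, OpenCV 4.12 (cv2) and the standard library are available. Lean on these libraries where they do the work, as an engineer would, in place of code of your own. Each camera call takes 0.05 s, during which the arm holds its last target. There are 200 camera calls.

## Working session

There is one attempt and no reset: what is moved stays moved. The work goes in short steps, Python scripts to look and compute and a tool call to move; the robot and the scene stay as the last step left them, time stands still between calls to the robot, and variables do not carry over. Pictures are saved under pics/ and viewed, at most 10 in all, crops included, and the job is handed in when it is done.

Besides the shell and the picture viewer there is one more tool, called after "Call:" as name(argument=value, ...), one argument or row to a line, values as JSON. apply_moves: Moves the arm, as the interface text tells. Its arguments: {"type":"object","properties":{"motion":{"type":"array"},"jaw":{"type":"number"},"newtons":{"type":"number"}},"required":["motion"]}

```bash
ls; mkdir -p pics; python3 - <<'E'
from plant import *
import cv2,numpy as np
s=observe(); print({k:np.round(v,3) for k,v in s.items()})
for n in("scene","top"):
    p,d=snapshot(n); cv2.imwrite(f"pics/{n}0.png",p[:,:,::-1]); np.save(f"{n}0.npy",d)
    c=get_calibration(n); print(n,{k:np.round(v,3).tolist() for k,v in c.items()}, -np.array(c["R"]).T@c["t"])
E
```

```text
pics
{'clock': np.float64(0.0), 'qpos': array([ 1.043,  0.088,  1.372, -0.   ,  1.684, -0.103]), 'joint_vel': array([-0.001,  0.001,  0.   , -0.001, -0.001, -0.002]), 'effort': array([ 1.0000e-03, -3.4019e+01, -3.0243e+01,  7.2000e-02,  3.3000e-02,
       -0.0000e+00]), 'tcp_pos': array([0.226, 0.501, 0.229]), 'eef_rot': array([-6.62e-01, -3.07e+00,  3.00e-03]), 'wrist_force': array([0.632, 0.988, 0.629]), 'torque': array([-0.024,  0.023, -0.006]), 'gripper_force': np.float64(0.0), 'opening': np.float64(0.094)}
scene {'fx': 441.466, 'fy': 441.466, 'cx': 287.602, 'cy': 209.664, 'R': [[-0.891, 0.454, -0.007], [0.343, 0.664, -0.664], [-0.297, -0.594, -0.747]], 't': [0.585, -0.058, 1.438]} [0.96843325 0.62742838 1.04056611]
top {'fx': 515.321, 'fy': 515.321, 'cx': 276.319, 'cy': 207.41, 'R': [[-0.081, -0.997, -0.002], [-0.976, 0.08, -0.204], [0.204, -0.015, -0.979]], 't': [-0.074, 0.596, 1.423]} [ 0.28573899 -0.1002171   1.51443904]
```

View pics/scene0.png

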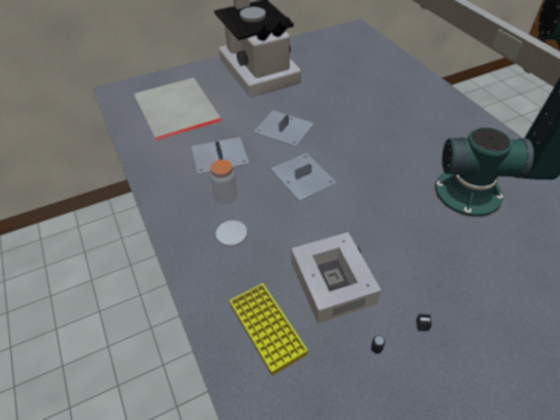

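View pics/top0.png

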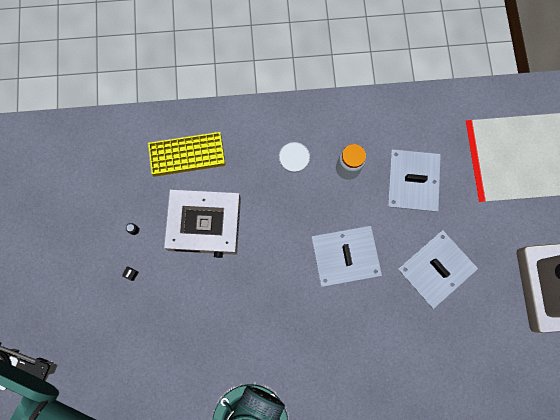

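The relay and capacitor are at top-view pixels (130,273) and (132,229). The unit is at (202,221), and the leftmost cover is at (347,256). Next I'll crop to tell the relay from the capacitor, and measure everything.

```bash
cat > h.py <<'E'
from plant import *
import cv2,numpy as np
def cal(n):
    c=get_calibration(n); return np.array([[c["fx"],0,c["cx"]],[0,c["fy"],c["cy"]],[0,0,1]]),np.array(c["R"]),np.array(c["t"])
def world(n,d,mask=None):
    K,R,t=cal(n); v,u=np.nonzero((d>0) if mask is None else (mask&(d>0)))
    z=d[v,u]; P=np.linalg.inv(K)@np.c_[u,v,np.ones(len(u))].T*z
    return (R.T@(P-t[:,None])).T,u,v
def ray(n,uv,z):  # pixel -> world at height z
    K,R,t=cal(n); uv=np.atleast_2d(uv); o=-R.T@t
    D=(R.T@np.linalg.inv(K)@np.c_[uv,np.ones(len(uv))].T).T
    return o+D*((z-o[2])/D[:,2])[:,None]
def proj(n,X):
    K,R,t=cal(n); p=K@(R@np.atleast_2d(X).T+t[:,None]); return (p[:2]/p[2]).T
def tri(a,b): # triangulate pixel a in top, b in scene
    A=[]
    for n,p in(("top",a),("scene",b)):
        K,R,t=cal(n);P=K@np.c_[R,t]; A.append(P)
    X=cv2.triangulatePoints(A[0],A[1],np.array(a,float).reshape(2,1),np.array(b,float).reshape(2,1)); return (X[:3]/X[3]).ravel()
E
python3 - <<'E'
from h import *
a=cv2.imread("pics/top0.png");b=cv2.imread("pics/scene0.png")
f=lambda i,x,y,w,h,s:cv2.resize(i[y:y+h,x:x+w],None,fx=s,fy=s,interpolation=cv2.INTER_CUBIC)
L=f(a,110,180,140,110,5); # 700x550
R1=f(b,360,300,80,55,5)
cv2.imwrite("pics/c1.png",np.vstack([cv2.resize(L,(560,440))[:, :], cv2.resize(R1,(560,385))])[:, :][:600] if 0 else np.hstack([cv2.resize(L,(480,377)),cv2.resize(R1,(310,377))]))
for n in("top","scene"):
    d=np.load(n+"0.npy")
    for l in("unit","cover","relay","capacitor","bottle","rack","dish","cover_hole0","socket"):
        try: r=trace(n,l)
        except Exception as e: print(n,l,e); continue
        for q in r:
            if q["confidence"]<.3: continue
            W,u,v=world(n,d,q["pixels"])
            if len(W)==0: continue
            print(n,l,round(float(q["confidence"]),2),np.round(q["at"],1),len(W),np.round(np.median(W,0),3),"zmax",np.round(np.percentile(W[:,2],97),3))
E
```

```text
top unit 0.58 [200.1 222.9] 4493 [0.566 0.093 0.068] zmax 0.075
top cover 0.85 [436.8 267.1] 3239 [ 0.379 -0.575  0.004] zmax 0.035
top cover 0.79 [346.3 258.8] 3060 [ 0.438 -0.314  0.004] zmax 0.035
top cover 0.71 [132.8 272.8] 146 [0.435 0.308 0.044] zmax 0.051
top cover 0.64 [413.6 179.3] 2884 [ 0.648 -0.546  0.004] zmax 0.034
top relay 0.62 [130.  274.6] 141 [0.435 0.307 0.044] zmax 0.051
top capacitor 0.56 [130.9 229.1] 123 [0.565 0.299 0.041] zmax 0.049
top bottle 0.97 [349.5 160.8] 821 [ 0.693 -0.343  0.125] zmax 0.134
top rack 0.88 [185.8 154.8] 2515 [0.787 0.136 0.013] zmax 0.031
top dish 0.62 [293.9 156.9] 706 [ 0.75  -0.19   0.015] zmax 0.022
top cover_hole0 0.97 [352.2 253.5] 3203 [ 0.439 -0.312  0.004] zmax 0.034
top cover_hole0 0.82 [415.8 179.3] 2851 [ 0.647 -0.545  0.004] zmax 0.034
top cover_hole0 0.57 [438.8 270.6] 3069 [ 0.379 -0.575  0.004] zmax 0.036
top socket 0.92 [202.2 219.7] 4468 [0.567 0.092 0.068] zmax 0.075
scene unit 0.97 [334.6 279.2] 5312 [0.569 0.108 0.067] zmax 0.072
scene cover 0.79 [284.6 126.1] 1220 [ 0.384 -0.568  0.003] zmax 0.036
scene cover 0.7 [215.1 152. ] 1310 [ 0.653 -0.544  0.003] zmax 0.039
scene relay 0.49 [334.7 278.8] 5405 [0.569 0.108 0.067] zmax 0.072
scene capacitor 0.67 [375.9 344.3] 181 [0.574 0.311 0.038] zmax 0.048
scene bottle 0.64 [224.7 180.2] 943 [ 0.713 -0.322  0.092] zmax 0.131
scene rack 0.81 [265.2 328.8] 3582 [0.786 0.144 0.016] zmax 0.029
scene dish 0.77 [229.9 234.9] 665 [ 0.752 -0.183  0.014] zmax 0.018
scene cover_hole0 0.7 [218.1 153.4] 1216 [ 0.652 -0.543  0.003] zmax 0.037
scene cover_hole0 0.69 [301.6 176.6] 1750 [ 0.445 -0.307  0.003] zmax 0.036
scene cover_hole0 0.67 [287.2 129.7] 1128 [ 0.384 -0.568  0.004] zmax 0.036
scene socket 0.62 [333.1 277.6] 5315 [0.57  0.107 0.067] zmax 0.072
```

View pics/c1.png

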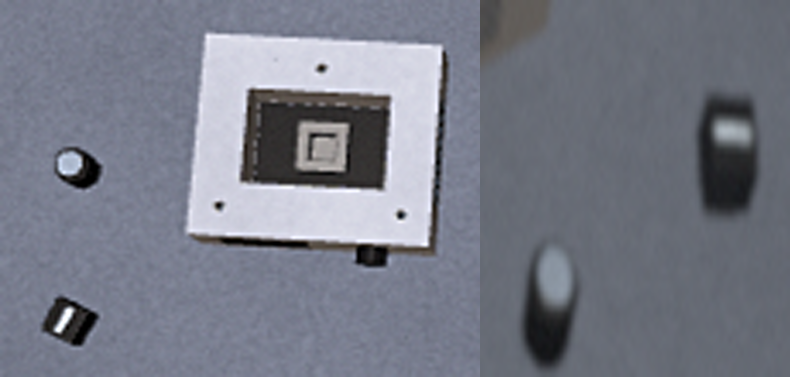

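The square one at top (130,273) is the relay; the round one at (131,229) is the capacitor. Now I'll fit poses from the holes (unit and cover) and the outlines (relay and rib) in both views.

```bash
cat >> h.py <<'E'
def darkc(g,uv,r=4):
    u,v=np.round(uv).astype(int); w=g[v-r:v+r+1,u-r:u+r+1].astype(float)
    m=np.clip(np.percentile(w,60)-15-w,0,None); yy,xx=np.mgrid[v-r:v+r+1,u-r:u+r+1]
    return np.array([(m*xx).sum(),(m*yy).sum()])/m.sum(),m.sum()
def rect(P): 
    c,s,a=cv2.minAreaRect((P[:,:2]*1000).astype(np.float32)); return np.round(c,1),np.round(s,1),round(a,1)
def fit2d(M,W): # rigid model->world
    mc,wc=M.mean(0),W.mean(0);H=(M-mc).T@(W-wc);th=np.arctan2(H[0,1]-H[1,0],H[0,0]+H[1,1])
    R=np.array([[np.cos(th),-np.sin(th)],[np.sin(th),np.cos(th)]]); return wc-R@mc,th,R
H3=np.array([[-.06,-.075],[-.06,.075],[.06,0]])
def holes(imgs,c,th,z,up=3):
    for _ in range(up):
        R=np.array([[np.cos(th),-np.sin(th)],[np.sin(th),np.cos(th)]]);out=[]
        for h in H3:
            X=np.r_[c+R@h,z]; out.append([darkc(imgs[n],proj(n,X)[0]) for n in("top","scene")])
        T=np.array([tri(o[0][0],o[1][0]) for o in out]); c,th,_=fit2d(H3,T[:,:2])
    pt=[fit2d(H3,np.array([ray(n,o[k][0],z)[0,:2] for o in out])) for k,n in enumerate(("top","scene"))]
    res=T[:,:2]-(c+H3@fit2d(H3,T[:,:2])[2].T)
    return c,th,T[:,2],res,[(p[0],p[1]) for p in pt],[[round(o[k][1]) for o in out] for k in(0,1)]
E
python3 - <<'E'
from h import *
np.set_printoptions(precision=4,suppress=True)
im={n:cv2.imread(f"pics/{n}0.png",0) for n in("top","scene")}
P={}
for n in("top","scene"):
    d=np.load(n+"0.npy"); W,u,v=world(n,d); P[n]=W
    def box(x,y,r,z0,z1): return W[(abs(W[:,0]-x)<r)&(abs(W[:,1]-y)<r)&(W[:,2]>z0)&(W[:,2]<z1)]
    for nm,b in(("unit",(.567,.095,.15,.058,.085)),("relay",(.435,.307,.04,.037,.06)),("cap",(.565,.3,.04,.037,.06)),("rib",(.438,-.314,.06,.02,.05)),("plate",(.438,-.314,.13,.0025,.009))):
        q=box(*b); print(n,nm,len(q),rect(q) if len(q)>3 else 0,"z",np.median(q[:,2]) if len(q) else 0)
# unit guess from hole pixels top
g=ray("top",np.array([[110+401*140/480,180+214*110/377],[110+219*140/480,180+205*110/377],[110+321*140/480,180+68*110/377]]),.07)[:,:2]
c,th,_=fit2d(H3,g); print("guess",c,th); print("unit",*holes(im,c,th,.07))
g=ray("top",np.array([[322,282],[375,271],[343,233]]),.004)[:,:2]
for perm in([0,1,2],[1,0,2]): 
    c,th,R=fit2d(H3,g[perm]); print(perm,c,th,np.abs(c+H3@R.T-g[perm]).max())
a=im["top"][215:300,300:395]; cv2.imwrite("pics/c2.png",cv2.resize(a,None,fx=6,fy=6,interpolation=cv2.INTER_CUBIC))
E
```

```text
top unit 3054 (array([564.7,  93.1]), array([201.5, 176. ]), 82.2) z 0.06979159778853736
top relay 122 (array([436.3, 310.7]), array([31.8, 29.6]), 58.3) z 0.04494349413385564
top cap 81 (array([567.5, 302.8]), array([27.2, 27.6]), 86.8) z 0.04302094501998516
top rib 121 (array([ 440.1, -315.3]), array([59.6, 14.9]), 6.6) z 0.0382442825068181
top plate 2593 (array([ 438. , -314.1]), array([259.8, 259.7]), 0.0) z 0.004509627406617995
scene unit 3278 (array([567.2,  93.9]), array([204.6, 172.1]), 82.6) z 0.0691144216338123
scene relay 160 (array([437.1, 312.6]), array([32.4, 30.2]), 59.1) z 0.04513463903671595
scene cap 114 (array([568.5, 305.8]), array([28.3, 28.4]), 79.4) z 0.04266909284065952
scene rib 123 (array([ 439.4, -312.5]), array([61.6, 19.1]), 6.0) z 0.03484118964172302
scene plate 1124 (array([ 437.9, -313.4]), array([258.5, 259. ]), 0.5) z 0.004202537032719417
guess [0.5663 0.0921] -0.1298021545907784
unit [0.5673 0.0937] -0.13211579734329568 [0.0679 0.0675 0.0679] [[-0.0001 -0.0003]
 [ 0.      0.0003]
 [ 0.0001  0.    ]] [(array([0.5672, 0.0931]), np.float64(-0.13157751390123032)), (array([0.5678, 0.0953]), np.float64(-0.13309321197983942))] [[793, 763, 786], [96, 151, 137]]
[0, 1, 2] [ 0.4058 -0.3279] -2.4495795237217113 0.14736944379884437
[1, 0, 2] [ 0.4411 -0.3137] 0.07351458138326349 0.007058903544937656
```

View pics/c2.png

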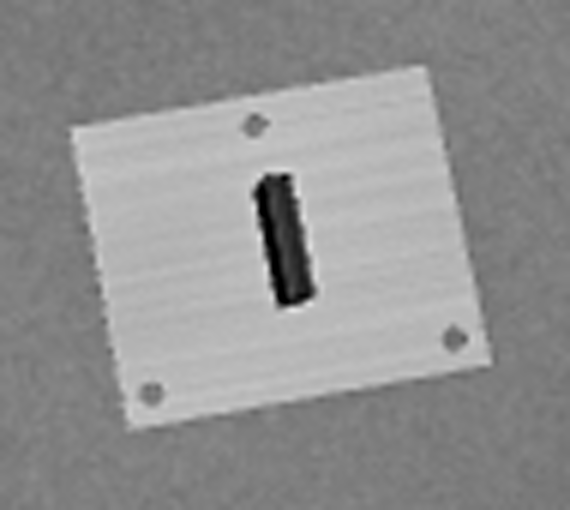

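Rough poses:
- **Unit:** (0.567, 0.093), yaw −7.6°.
- **Relay:** (0.436, 0.311), sides at 58.5°.
- **Cover:** its holes show in the crop at (255,125), (454,339) and (152,392), which are top pixels (342.5,235.8), (375.7,271.5) and (325.3,280.3).

The two cameras differ by a nearly constant 2 mm. I'll squeeze the relay along both axes to put it at a known spot in the robot frame, then look again to calibrate.

```bash
cat >> h.py <<'E'
from scipy.spatial.transform import Rotation as Ro
def go(x,y,z,az):  # shifts in present tool axes (units), turn about tool z (units) to put tool y at azimuth az deg (mod 180)
    s=observe();R=Ro.from_rotvec(s["eef_rot"]).as_matrix()
    d=R.T@(np.array([x,y,z])-s["tcp_pos"]); a=np.degrees(np.arctan2(R[1,1],R[0,1])); t=(a-az+90)%180-90
    print("tcp",np.round(s["tcp_pos"],4),"yaz",round(a,2),"shift",np.round(d/.03,3),"turn",round(t/60,3),"tilt",np.round(R[2],4),"clock",s["clock"])
E
python3 - <<'E'
from h import *
import plant
np.set_printoptions(precision=4,suppress=True)
print([k for k in dir(plant) if not k.startswith("_")], getattr(plant,"finger_overhang",None))
im={n:cv2.imread(f"pics/{n}0.png",0) for n in("top","scene")}
g=ray("top",np.array([[375.7,271.5],[325.3,280.3],[342.5,235.8]]),.004)[:,:2]
c,th,_=fit2d(H3,g); print("cover guess",c,th); print("cover",*holes(im,c,th,.004))
go(.4367,.3115,.042,148.5)
E
```

```text
['MotionError', 'finger_overhang', 'finish_job', 'get_calibration', 'observe', 'snapshot', 'trace'] 0.025
cover guess [ 0.4392 -0.3165] 0.08976399353795113
cover [ 0.4401 -0.3145] 0.07455571496841931 [ 0.0193  0.0055 -0.0067] [[ 0.0001 -0.0003]
 [-0.0043  0.0026]
 [ 0.0041 -0.0023]] [(array([ 0.4396, -0.3146]), np.float64(0.08724273944383437)), (array([ 0.4388, -0.3166]), np.float64(0.1031998103202531))] [[733, 668, 656], [67, 101, 139]]
tcp [0.2267 0.5011 0.2305] yaz 65.66 shift [-8.983 -2.875  6.283] turn -1.381 tilt [-0.      0.0001 -1.    ] clock 1.0
```

Call:
apply_moves(
  motion=[
    {"linear": [-0.998,-0.319,0.3],"turn": [0,0,0]},
    {"linear": [-0.998,-0.319,0.3],"turn": [0,0,0]},
    {"linear": [-0.998,-0.319,0.3],"turn": [0,0,0]},
    {"linear": [-0.998,-0.319,0.3],"turn": [0,0,0]},
    {"linear": [-0.998,-0.319,0.3],"turn": [0,0,0]},
    {"linear": [-0.998,-0.319,0.3],"turn": [0,0,0]},
    {"linear": [-0.998,-0.319,0.3],"turn": [0,0,0]},
    {"linear": [-0.998,-0.319,0.3],"turn": [0,0,0]},
    {"linear": [-0.998,-0.319,0.3],"turn": [0,0,0]},
    {"linear": [0,0,0],"turn": [0,0,-0.16]},
  ],
  jaw=1,
)

```text
clock: 2.25
tcp_pos: [0.4377, 0.3098, 0.1484]
eef_rot: [-0.401, -3.115, 0.002]
wrist_force: [0.3, 0.5, 0.5]
opening: 0.0938
gripper_force: 0.0
```

Call:
apply_moves(
  motion=[
    {"linear": [0,0,0.2],"turn": [0,0,-0.16]},
    {"linear": [0,0,0.2],"turn": [0,0,-0.16]},
    {"linear": [0,0,0.2],"turn": [0,0,-0.16]},
    {"linear": [0,0,0.2],"turn": [0,0,-0.16]},
    {"linear": [0,0,0.2],"turn": [0,0,-0.16]},
    {"linear": [0,0,0.2],"turn": [0,0,-0.16]},
    {"linear": [0,0,0.2],"turn": [0,0,-0.16]},
    {"linear": [0,0,0.2],"turn": [0,0,-0.1]},
    {"linear": [0,0,0],"turn": [0,0,0]},
    {"linear": [0,0,0],"turn": [0,0,0]},
  ],
)

```text
clock: 3.5
tcp_pos: [0.4369, 0.3117, 0.1018]
eef_rot: [-1.532, 2.742, 0.0]
wrist_force: [-0.2, 0.5, 0.0]
opening: 0.0943
gripper_force: 0.0
```

```bash
python3 -c "
from h import *
go(.4367,.3115,.044,148.5)"
```

```text
tcp [0.4369 0.3117 0.1018] yaz 148.38 shift [9.000e-03 1.000e-03 1.926e+00] turn -0.002 tilt [-5.e-04 -2.e-04 -1.e+00] clock 3.5
```

Next: descend, then squeeze gently (5 N).

Call:
apply_moves(
  motion=[
    {"linear": [0,0,0.65],"turn": [0,0,0]},
    {"linear": [0,0,0.65],"turn": [0,0,0]},
    {"linear": [0,0,0.62],"turn": [0,0,0]},
    {"linear": [0,0,0],"turn": [0,0,0]},
  ],
)

```text
clock: 4.0
tcp_pos: [0.4356, 0.311, 0.0421]
eef_rot: [1.532, -2.739, -0.0]
wrist_force: [0.3, 0.6, 0.9]
opening: 0.0943
gripper_force: 0.0
```

Call:
apply_moves(
  motion=[
    {"linear": [0,0,0],"turn": [0,0,0]},
    {"linear": [0,0,0],"turn": [0,0,0]},
    {"linear": [0,0,0],"turn": [0,0,0]},
    {"linear": [0,0,0],"turn": [0,0,0]},
    {"linear": [0,0,0],"turn": [0,0,0]},
    {"linear": [0,0,0],"turn": [0,0,0]},
    {"linear": [0,0,0],"turn": [0,0,0]},
  ],
  jaw=0.2,
  newtons=5,
)

```text
clock: 4.88
tcp_pos: [0.4367, 0.3116, 0.0439]
eef_rot: [1.534, -2.741, -0.0]
wrist_force: [-0.6, -1.0, 0.8]
opening: 0.0301
gripper_force: 5.0
```

Call:
apply_moves(
  motion=[
    {"linear": [0,0,0],"turn": [0,0,0]},
    {"linear": [0,0,0],"turn": [0,0,0]},
    {"linear": [0,0,0],"turn": [0,0,0]},
    {"linear": [0,0,0],"turn": [0,0,0.16]},
    {"linear": [0,0,0],"turn": [0,0,0.16]},
    {"linear": [0,0,0],"turn": [0,0,0.16]},
    {"linear": [0,0,0],"turn": [0,0,0.16]},
    {"linear": [0,0,0],"turn": [0,0,0.16]},
    {"linear": [0,0,0],"turn": [0,0,0.16]},
    {"linear": [0,0,0],"turn": [0,0,0.16]},
  ],
  jaw=1,
)

```text
clock: 6.12
tcp_pos: [0.4367, 0.3116, 0.0439]
eef_rot: [0.248, 3.132, 0.0]
wrist_force: [-0.9, -1.1, -0.5]
opening: 0.0939
gripper_force: 0.0
```

Call:
apply_moves(
  motion=[
    {"linear": [0,0,0],"turn": [0,0,0.16]},
    {"linear": [0,0,0],"turn": [0,0,0.16]},
    {"linear": [0,0,0],"turn": [0,0,0.06]},
    {"linear": [0,0,0],"turn": [0,0,0]},
  ],
)

```text
clock: 6.62
tcp_pos: [0.4367, 0.3116, 0.0439]
eef_rot: [0.853, 3.024, 0.0]
wrist_force: [0.7, 0.2, 0.6]
opening: 0.0942
gripper_force: 0.0
```

Call:
apply_moves(
  motion=[
    {"linear": [0,0,0],"turn": [0,0,0]},
    {"linear": [0,0,0],"turn": [0,0,0]},
    {"linear": [0,0,0],"turn": [0,0,0]},
    {"linear": [0,0,0],"turn": [0,0,0]},
    {"linear": [0,0,0],"turn": [0,0,0]},
    {"linear": [0,0,0],"turn": [0,0,0]},
    {"linear": [0,0,0],"turn": [0,0,0]},
  ],
  jaw=0.2,
)

```text
clock: 7.5
tcp_pos: [0.4367, 0.3117, 0.0439]
eef_rot: [0.854, 3.023, 0.0]
wrist_force: [-0.6, 0.4, -0.5]
opening: 0.0301
gripper_force: 5.0
```

```bash
python3 -c "
from h import *
go(.4367,.3115,.044,58.5)"
```

```text
tcp [0.4367 0.3117 0.0439] yaz 58.46 shift [-0.001 -0.005 -0.003] turn -0.001 tilt [ 0.e+00  2.e-04 -1.e+00] clock 7.5
```

Call:
apply_moves(
  motion=[
    {"linear": [0,0,0],"turn": [0,0,0]},
    {"linear": [0,0,0],"turn": [0,0,0]},
    {"linear": [0,0,-0.8],"turn": [0,0,0]},
    {"linear": [0,0,-0.8],"turn": [0,0,0]},
    {"linear": [0,0,-0.8],"turn": [0,0,0]},
    {"linear": [1,0,0],"turn": [0,0,0]},
    {"linear": [1,0,0],"turn": [0,0,0]},
    {"linear": [1,0,0],"turn": [0,0,0]},
    {"linear": [1,0,0],"turn": [0,0,0]},
    {"linear": [1,0,0],"turn": [0,0,0]},
  ],
  jaw=1,
)

```text
clock: 8.75
tcp_pos: [0.308, 0.3905, 0.116]
eef_rot: [0.854, 3.023, 0.0]
wrist_force: [0.6, -0.1, 0.3]
opening: 0.0941
gripper_force: 0.0
```

```bash
python3 - <<'E'
from h import *
np.set_printoptions(precision=4,suppress=True)
ims={}
for n in("top","scene"):
    p,d=snapshot(n); cv2.imwrite(f"pics/{n}1.png",p[:,:,::-1]); np.save(f"{n}1.npy",d); ims[n]=cv2.cvtColor(p,cv2.COLOR_RGB2GRAY)
    for dd,k in((np.load(n+"0.npy"),0),(d,1)):
        W,u,v=world(n,dd); q=W[(abs(W[:,0]-.437)<.04)&(abs(W[:,1]-.311)<.04)&(W[:,2]>.037)&(W[:,2]<.055)]
        print(n,k,len(q),rect(q) if len(q)>3 else 0)
    # outline of whole relay silhouette vs model at known pose
    c=proj(n,[.4367,.3117,.046])[0]; print("pred top centre px",c)
    x,y=np.round(c).astype(int); cr=ims[n][y-25:y+26,x-25:x+26]; cv2.imwrite(f"pics/r_{n}.png",cr)
    a=np.radians(-31.5); box=np.array([[i*.015,j*.015] for i,j in((-1,-1),(1,-1),(1,1),(-1,1))])@np.array([[np.cos(a),-np.sin(a)],[np.sin(a),np.cos(a)]]).T+[.4367,.3117]
    V=np.vstack([np.c_[box,np.full(4,z)] for z in(.014,.046)])
    big=cv2.resize(cv2.cvtColor(cr,cv2.COLOR_GRAY2BGR),None,fx=7,fy=7,interpolation=cv2.INTER_CUBIC)
    pp=((proj(n,V)-[x-25,y-25]+.5)*7).astype(int); 
    for k in(0,4): cv2.polylines(big,[pp[k:k+4]],True,(0,255,0) if k else (0,0,255),1)
    ims[n+"b"]=big
cv2.imwrite("pics/c3.png",np.hstack([ims["topb"],ims["sceneb"]]))
E
```

```text
top 0 122 (array([436.3, 310.7]), array([31.8, 29.6]), 58.3)
top 1 119 (array([436.2, 310.5]), array([31.4, 29.8]), 58.0)
pred top centre px [128.2841 272.7986]
scene 0 160 (array([437.1, 312.6]), array([32.4, 30.2]), 59.1)
scene 1 159 (array([437.2, 312.1]), array([30.7, 30.7]), 59.6)
pred top centre px [424.3903 318.5509]
```

View pics/c3.png

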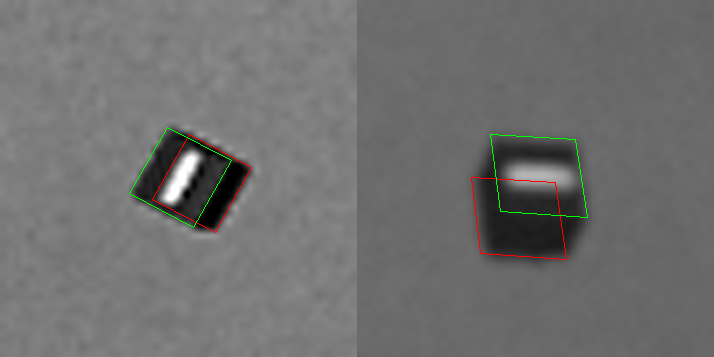

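The model overlay agrees with the image to within about 1 mm in both views. The relay's position is now known in the robot frame, and correcting by its bias puts the unit centre at about (0.5675, 0.0945). Now I'll grasp the relay.

```bash
python3 -c "
from h import *
go(.4367,.3117,.046,58.5)"
```

```text
tcp [0.3069 0.3911 0.116 ] yaz 58.66 shift [-5.074 -0.009  2.327] turn 0.003 tilt [ 9.e-04  1.e-04 -1.e+00] clock 8.85
```

Call:
apply_moves(
  motion=[
    {"linear": [-1,0,0],"turn": [0,0,0]},
    {"linear": [-1,0,0],"turn": [0,0,0]},
    {"linear": [-1,0,0],"turn": [0,0,0]},
    {"linear": [-1,0,0],"turn": [0,0,0]},
    {"linear": [-1,0,0],"turn": [0,0,0]},
    {"linear": [0,0,0],"turn": [0,0,0]},
    {"linear": [0,0,0.8],"turn": [0,0,0]},
    {"linear": [0,0,0.8],"turn": [0,0,0]},
    {"linear": [0,0,0.73],"turn": [0,0,0]},
    {"linear": [0,0,0],"turn": [0,0,0]},
  ],
)

```text
clock: 10.1
tcp_pos: [0.4347, 0.311, 0.044]
eef_rot: [-0.852, -3.02, 0.005]
wrist_force: [0.2, -0.1, -0.3]
opening: 0.094
gripper_force: 0.0
```

Call:
apply_moves(
  motion=[
    {"linear": [0,0,0],"turn": [0,0,0]},
    {"linear": [0,0,0],"turn": [0,0,0]},
    {"linear": [0,0,0],"turn": [0,0,0]},
    {"linear": [0,0,0],"turn": [0,0,0]},
    {"linear": [0,0,0],"turn": [0,0,0]},
    {"linear": [0,0,0],"turn": [0,0,0]},
    {"linear": [0,0,0],"turn": [0,0,0]},
  ],
  jaw=0.2,
  newtons=20,
)

```text
clock: 10.98
tcp_pos: [0.4367, 0.3116, 0.046]
eef_rot: [-0.854, -3.023, -0.0]
wrist_force: [-0.3, 0.8, -0.4]
opening: 0.0301
gripper_force: 20.0
```

Call:
apply_moves(
  motion=[
    {"linear": [0,0,-0.7],"turn": [0,0,0]},
    {"linear": [0,0,-0.7],"turn": [0,0,0]},
    {"linear": [0,0,-0.7],"turn": [0,0,0]},
    {"linear": [0,0,-0.7],"turn": [0,0,0]},
    {"linear": [0,0,0],"turn": [0,0,-0.16]},
    {"linear": [0,0,0],"turn": [0,0,-0.16]},
    {"linear": [0,0,0],"turn": [0,0,-0.08]},
    {"linear": [0,0,0],"turn": [0,0,0]},
  ],
)

```text
clock: 11.98
tcp_pos: [0.4365, 0.3115, 0.1297]
eef_rot: [-0.208, -3.134, 0.0]
wrist_force: [0.4, 0.6, -0.6]
opening: 0.03
gripper_force: 20.0
```

```bash
python3 -c "
from h import *
go(.5675,.0945,.13,82.43)"
```

```text
tcp [0.4365 0.3115 0.1297] yaz 82.4 shift [-5.284 -6.593 -0.01 ] turn -0.0 tilt [ 5.e-04 -3.e-04 -1.e+00] clock 11.975
```

Call:
apply_moves(
  motion=[
    {"linear": [-0.66,-0.824,0],"turn": [0,0,0]},
    {"linear": [-0.66,-0.824,0],"turn": [0,0,0]},
    {"linear": [-0.66,-0.824,0],"turn": [0,0,0]},
    {"linear": [-0.66,-0.824,0],"turn": [0,0,0]},
    {"linear": [-0.66,-0.824,0],"turn": [0,0,0]},
    {"linear": [-0.66,-0.824,0],"turn": [0,0,0]},
    {"linear": [-0.66,-0.824,0],"turn": [0,0,0]},
    {"linear": [-0.66,-0.824,0],"turn": [0,0,0]},
    {"linear": [0,0,0],"turn": [0,0,0]},
    {"linear": [0,0,0],"turn": [0,0,0]},
  ],
)

```text
clock: 13.22
tcp_pos: [0.5673, 0.0953, 0.1297]
eef_rot: [-0.208, -3.134, -0.001]
wrist_force: [0.2, -0.5, -0.4]
opening: 0.0297
gripper_force: 20.0
```

```bash
python3 -c "
from h import *
go(.5675,.0945,.082,82.43)"
```

```text
tcp [0.5673 0.0953 0.1297] yaz 82.42 shift [-0.01  -0.026  1.591] turn -0.0 tilt [ 1.e-03  6.e-04 -1.e+00] clock 13.225
```

Call:
apply_moves(
  motion=[
    {"linear": [-0.01,-0.026,0.4],"turn": [0,0,0]},
    {"linear": [0,0,0.4],"turn": [0,0,0]},
    {"linear": [0,0,0.4],"turn": [0,0,0]},
    {"linear": [0,0,0.39],"turn": [0,0,0]},
    {"linear": [0,0,0],"turn": [0,0,0]},
  ],
)

```text
clock: 13.85
tcp_pos: [0.5669, 0.094, 0.0805]
eef_rot: [-0.206, -3.132, 0.0]
wrist_force: [0.4, 0.8, -1.0]
opening: 0.03
gripper_force: 20.0
```

Call:
apply_moves(
  motion=[
    {"linear": [0,0,0.07],"turn": [0,0,0]},
    {"linear": [0,0,0.07],"turn": [0,0,0]},
    {"linear": [0,0,0.07],"turn": [0,0,0]},
    {"linear": [0,0,0.07],"turn": [0,0,0]},
  ],
)

```text
clock: 14.35
tcp_pos: [0.5681, 0.0939, 0.074]
eef_rot: [0.207, 3.134, 0.0]
wrist_force: [-0.6, 0.3, -0.2]
opening: 0.0296
gripper_force: 20.0
```

The tip is 4 mm below the socket mouth with no resistance, so I'll keep going.

Call:
apply_moves(
  motion=[
    {"linear": [0,0,0.07],"turn": [0,0,0]},
    {"linear": [0,0,0.07],"turn": [0,0,0]},
    {"linear": [0,0,0.07],"turn": [0,0,0]},
    {"linear": [0,0,0.07],"turn": [0,0,0]},
    {"linear": [0,0,0],"turn": [0,0,0]},
  ],
)

```text
clock: 14.98
tcp_pos: [0.5678, 0.0939, 0.0652]
eef_rot: [-0.207, -3.134, -0.0]
wrist_force: [0.1, 0.9, -1.1]
opening: 0.0298
gripper_force: 20.0
```

Call:
apply_moves(
  motion=[
    {"linear": [0,0,0.04],"turn": [0,0,0]},
    {"linear": [0,0,0.04],"turn": [0,0,0]},
    {"linear": [0,0,0],"turn": [0,0,0]},
  ],
)

```text
clock: 15.35
tcp_pos: [0.5681, 0.094, 0.064]
eef_rot: [0.206, 3.134, 0.0]
wrist_force: [-2.0, 0.1, 4.8]
opening: 0.0297
gripper_force: 20.0
```

It's home: z is 0.064 with contact force. One small extra push, then release and lift.

Call:
apply_moves(
  motion=[
    {"linear": [0,0,0.03],"turn": [0,0,0]},
    {"linear": [0,0,0],"turn": [0,0,0]},
  ],
)

```text
clock: 15.6
tcp_pos: [0.5682, 0.094, 0.0639]
eef_rot: [0.206, 3.134, 0.0]
wrist_force: [-3.8, -0.2, 7.6]
opening: 0.0299
gripper_force: 20.0
```

Call:
apply_moves(
  motion=[
    {"linear": [0,0,0],"turn": [0,0,0]},
    {"linear": [0,0,0],"turn": [0,0,0]},
    {"linear": [0,0,0],"turn": [0,0,0]},
    {"linear": [0,0,0],"turn": [0,0,0]},
    {"linear": [0,0,-0.7],"turn": [0,0,0]},
    {"linear": [0,0,-0.7],"turn": [0,0,0]},
    {"linear": [0,0,-0.7],"turn": [0,0,0]},
    {"linear": [0,0,-0.7],"turn": [0,0,0]},
    {"linear": [0,0,0],"turn": [0,0,0]},
  ],
  jaw=0.55,
)

```text
clock: 16.73
tcp_pos: [0.5693, 0.0941, 0.1482]
eef_rot: [0.206, 3.13, 0.001]
wrist_force: [-0.2, 0.5, 0.3]
opening: 0.052
gripper_force: 0.0
```

```bash
python3 -c "
from h import *
s=observe();print(s['qpos'])
go(.4402,-.3138,.13,np.degrees(.0885)+90)"
```

```text
[ 6.54269255e-02  1.73384020e-01  1.43823466e+00  1.16806149e-04
  1.52551527e+00 -1.37376382e+00]
tcp [0.5693 0.0941 0.1482] yaz 82.46 shift [  2.483 -14.043   0.583] turn -0.21 tilt [-0.0043  0.001  -1.    ] clock 16.725
```

The relay is in at (0.568, 0.094). Moving on to the cover.

Call:
apply_moves(
  motion=[
    {"linear": [0.166,-0.936,0],"turn": [0,0,0]},
    {"linear": [0.166,-0.936,0],"turn": [0,0,0]},
    {"linear": [0.166,-0.936,0],"turn": [0,0,0]},
    {"linear": [0.166,-0.936,0],"turn": [0,0,0]},
    {"linear": [0.166,-0.936,0],"turn": [0,0,0]},
    {"linear": [0.166,-0.936,0],"turn": [0,0,0]},
    {"linear": [0.166,-0.936,0],"turn": [0,0,0]},
    {"linear": [0.166,-0.936,0],"turn": [0,0,0]},
    {"linear": [0.166,-0.936,0],"turn": [0,0,0]},
    {"linear": [0.166,-0.936,0],"turn": [0,0,0]},
  ],
)

```text
clock: 17.98
tcp_pos: [0.4808, -0.1784, 0.1446]
eef_rot: [-0.206, -3.133, -0.001]
wrist_force: [0.8, -0.4, 0.8]
opening: 0.052
gripper_force: 0.0
```

Call:
apply_moves(
  motion=[
    {"linear": [0.166,-0.936,0],"turn": [0,0,0]},
    {"linear": [0.166,-0.936,0],"turn": [0,0,0]},
    {"linear": [0.166,-0.936,0],"turn": [0,0,0]},
    {"linear": [0.166,-0.936,0],"turn": [0,0,0]},
    {"linear": [0.166,-0.936,0],"turn": [0,0,0]},
    {"linear": [0,0,0.4],"turn": [0,0,-0.105]},
    {"linear": [0,0,0.4],"turn": [0,0,-0.105]},
    {"linear": [0,0,0.4],"turn": [0,0,0]},
    {"linear": [0,0,0],"turn": [0,0,0]},
    {"linear": [0,0,0],"turn": [0,0,0]},
  ],
)

```text
clock: 19.23
tcp_pos: [0.4388, -0.3138, 0.1102]
eef_rot: [-0.138, 3.138, -0.0]
wrist_force: [-0.1, 0.8, 0.4]
opening: 0.0518
gripper_force: 0.0
```

```bash
python3 - <<'E'
from h import *
go(.4402,-.3138,.034,np.degrees(.0885)+90)
E
```

```text
tcp [ 0.4388 -0.3138  0.1102] yaz 95.02 shift [-0.046 -0.005  2.539] turn -0.001 tilt [-1.e-04 -0.e+00 -1.e+00] clock 19.225
```

Call:
apply_moves(
  motion=[
    {"linear": [-0.046,0,0.6],"turn": [0,0,0]},
    {"linear": [0,0,0.6],"turn": [0,0,0]},
    {"linear": [0,0,0.6],"turn": [0,0,0]},
    {"linear": [0,0,0.5],"turn": [0,0,0]},
    {"linear": [0,0,0.24],"turn": [0,0,0]},
    {"linear": [0,0,0],"turn": [0,0,0]},
  ],
)

```text
clock: 19.98
tcp_pos: [0.4398, -0.3134, 0.0332]
eef_rot: [0.139, -3.138, -0.001]
wrist_force: [0.1, -0.2, 0.8]
opening: 0.0513
gripper_force: 0.0
```

Call:
apply_moves(
  motion=[
    {"linear": [0,0,0],"turn": [0,0,0]},
    {"linear": [0,0,0],"turn": [0,0,0]},
    {"linear": [0,0,0],"turn": [0,0,0]},
    {"linear": [0,0,0],"turn": [0,0,0]},
    {"linear": [0,0,0],"turn": [0,0,0]},
    {"linear": [0,0,0],"turn": [0,0,0]},
  ],
  jaw=0,
  newtons=45,
)

```text
clock: 20.72
tcp_pos: [0.4402, -0.314, 0.0343]
eef_rot: [-0.139, 3.138, -0.001]
wrist_force: [-0.9, -0.0, 1.1]
opening: 0.0138
gripper_force: 45.0
```

Call:
apply_moves(
  motion=[
    {"linear": [0,0,-0.3],"turn": [0,0,0]},
    {"linear": [0,0,-0.5],"turn": [0,0,0]},
    {"linear": [0,0,-0.7],"turn": [0,0,0]},
    {"linear": [0,0,-0.7],"turn": [0,0,0]},
    {"linear": [0,0,-0.7],"turn": [0,0,0]},
    {"linear": [0,0,-0.7],"turn": [0,0,0]},
    {"linear": [0,0,-0.4],"turn": [0,0,0]},
    {"linear": [0,0,0],"turn": [0,0,0]},
    {"linear": [0,0,0],"turn": [0,0,0]},
  ],
)

```text
clock: 21.85
tcp_pos: [0.4396, -0.3133, 0.153]
eef_rot: [0.139, -3.137, -0.002]
wrist_force: [-0.6, 0.2, -3.0]
opening: 0.0135
gripper_force: 45.0
```

```bash
python3 - <<'E'
from h import *
go(.5677,.0942,.15,82.43)
for n in("top","scene"):
    p,d=snapshot(n); cv2.imwrite(f"pics/{n}2.png",p[:,:,::-1]); np.save(f"{n}2.npy",d)
cv2.imwrite("pics/c4.png",np.hstack([cv2.imread("pics/top2.png")[100:340,130:530],cv2.imread("pics/scene2.png")[100:340,160:560]]))
E
```

```text
tcp [ 0.4396 -0.3133  0.153 ] yaz 95.06 shift [-5.451 13.152  0.112] turn 0.211 tilt [ 0.0012  0.0014 -1.    ] clock 21.85
```

View pics/c4.png

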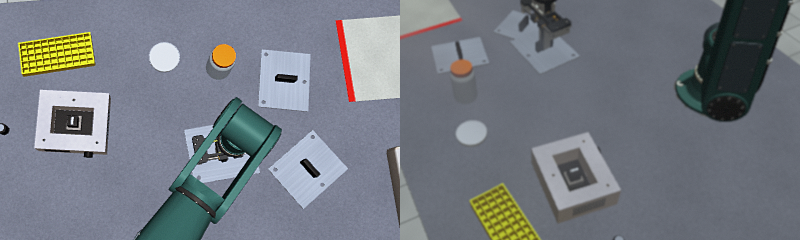

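The cover is held cleanly and the relay sits in the socket (left image, 72,121). Carry it over.

Call:
apply_moves(
  motion=[
    {"linear": [0,0,0],"turn": [0,0,0.105]},
    {"linear": [0,0,0],"turn": [0,0,0.106]},
    {"linear": [0,0,0],"turn": [0,0,0]},
    {"linear": [-0.08,0.44,0],"turn": [0,0,0]},
    {"linear": [-0.145,0.835,0],"turn": [0,0,0]},
    {"linear": [-0.145,0.835,0],"turn": [0,0,0]},
    {"linear": [-0.145,0.835,0],"turn": [0,0,0]},
    {"linear": [-0.145,0.835,0],"turn": [0,0,0]},
    {"linear": [-0.145,0.835,0],"turn": [0,0,0]},
    {"linear": [-0.145,0.835,0],"turn": [0,0,0]},
  ],
)

```text
clock: 23.2
tcp_pos: [0.4901, -0.1536, 0.1539]
eef_rot: [-0.205, -3.135, -0.001]
wrist_force: [0.3, -0.1, -2.4]
opening: 0.0138
gripper_force: 45.0
```

Call:
apply_moves(
  motion=[
    {"linear": [-0.145,0.835,0],"turn": [0,0,0]},
    {"linear": [-0.145,0.835,0],"turn": [0,0,0]},
    {"linear": [-0.145,0.835,0],"turn": [0,0,0]},
    {"linear": [-0.145,0.835,0],"turn": [0,0,0]},
    {"linear": [-0.145,0.835,0],"turn": [0,0,0]},
    {"linear": [-0.145,0.835,0],"turn": [0,0,0]},
    {"linear": [-0.145,0.835,0],"turn": [0,0,0]},
    {"linear": [-0.145,0.835,0],"turn": [0,0,0]},
    {"linear": [-0.145,0.835,0],"turn": [0,0,0]},
    {"linear": [-0.1,0.59,0],"turn": [0,0,0]},
  ],
)

```text
clock: 24.45
tcp_pos: [0.5637, 0.0819, 0.1538]
eef_rot: [-0.205, -3.134, -0.001]
wrist_force: [0.2, -0.8, -3.4]
opening: 0.0137
gripper_force: 45.0
```

Call:
apply_moves(
  motion=[
    {"linear": [0,0,0],"turn": [0,0,0]},
    {"linear": [0,0,0],"turn": [0,0,0]},
    {"linear": [0,0,0],"turn": [0,0,0]},
  ],
)

```text
clock: 24.82
tcp_pos: [0.5637, 0.0792, 0.154]
eef_rot: [-0.21, -3.135, 0.0]
wrist_force: [-0.4, 0.4, -2.4]
opening: 0.0138
gripper_force: 45.0
```

```bash
python3 - <<'E'
from h import *
go(.5677,.0942,.1205,82.43)
for n in("top","scene"):
    p,d=snapshot(n); cv2.imwrite(f"pics/{n}3.png",p[:,:,::-1]); np.save(f"{n}3.npy",d)
f=lambda i,x,y,w,h:cv2.resize(i[y:y+h,x:x+w],(400,400),interpolation=cv2.INTER_CUBIC)
cv2.imwrite("pics/c5.png",np.hstack([f(cv2.imread("pics/top3.png"),140,160,120,120),f(cv2.imread("pics/scene3.png"),270,200,120,120)]))
E
```

```text
tcp [0.5637 0.0792 0.154 ] yaz 82.34 shift [-0.066  0.512  1.117] turn -0.001 tilt [ 0.e+00 -3.e-04 -1.e+00] clock 24.825
```

View pics/c5.png

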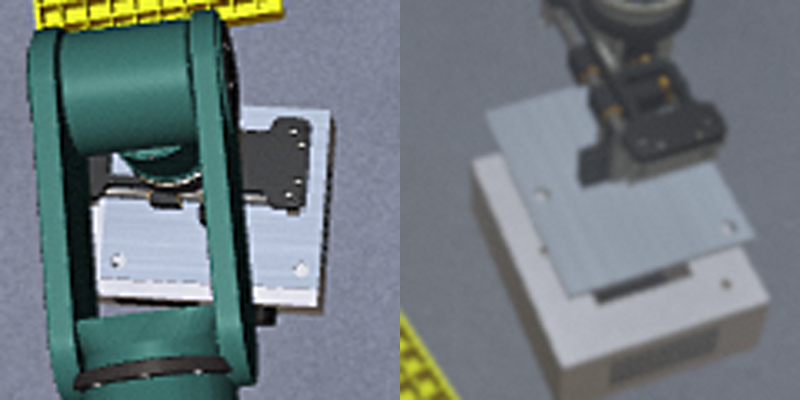

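15 mm of travel was lost, so I'll correct that and lower to the hover height.

Call:
apply_moves(
  motion=[
    {"linear": [-0.066,0.256,0],"turn": [0,0,-0.001]},
    {"linear": [0,0.256,0.2],"turn": [0,0,0]},
    {"linear": [0,0,0.3],"turn": [0,0,0]},
    {"linear": [0,0,0.3],"turn": [0,0,0]},
    {"linear": [0,0,0.2],"turn": [0,0,0]},
    {"linear": [0,0,0.1],"turn": [0,0,0]},
    {"linear": [0,0,0],"turn": [0,0,0]},
    {"linear": [0,0,0],"turn": [0,0,0]},
    {"linear": [0,0,0],"turn": [0,0,0]},
  ],
)

```text
clock: 26.05
tcp_pos: [0.5681, 0.095, 0.1215]
eef_rot: [0.207, 3.134, 0.0]
wrist_force: [0.8, -0.0, -3.0]
opening: 0.0138
gripper_force: 45.0
```

```bash
python3 - <<'E'
from h import *
np.set_printoptions(precision=4,suppress=True)
go(.5677,.0942,.1205,82.43)
s=observe(); zc=s["tcp_pos"][2]-.0343; a=np.radians(82.43-90)
f=lambda i,x,y,w,h:cv2.resize(i[y:y+h,x:x+w],(400,400),interpolation=cv2.INTER_CUBIC)
out=[]
for n,x,y in(("top",140,160),("scene",270,210)):
    p,d=snapshot(n); cv2.imwrite(f"pics/{n}4.png",p[:,:,::-1]); np.save(f"{n}4.npy",d)
    o=p[:,:,::-1].copy(); b=f(o,x,y,120,120)
    for k,h in enumerate(H3):
        X=s["tcp_pos"][:2]+Ro.from_euler("z",a).as_matrix()[:2,:2]@h
        for z,c in((zc+.004,(0,0,255)),):
            q=proj(n,np.r_[X,z])[0]; w=p[int(q[1])-3:int(q[1])+5,int(q[0])-3:int(q[0])+5].mean(2)
            cv2.circle(b,tuple(((q-[x,y]+.5)*400/120).astype(int)),7,c,1)
            print(n,k,"pred",q,"range",w.min(),w.max())
    out.append(b)
    W,u,v=world(n,d); q=W[(np.hypot(W[:,0]-.567,W[:,1]-.094)<.12)&(abs(W[:,2]-zc-.004)<.012)]
    A=np.c_[q[:,:2]-[.567,.094],np.ones(len(q))]; m=np.ones(len(q),bool)
    for _ in range(4): k=np.linalg.lstsq(A[m],q[m,2],rcond=None)[0]; m=abs(A@k-q[:,2])<.004
    print(n,"plane slopes,height",k,m.sum(),"underside guess",zc)
cv2.imwrite("pics/c6.png",np.hstack(out))
E
```

```text
tcp [0.5681 0.095  0.1215] yaz 82.46 shift [ 0.01  -0.028  0.032] turn 0.0 tilt [-0.0009  0.0002 -1.    ] clock 26.05
top 0 pred [224.9843 240.8999] range 49.0 236.66666666666666
top 1 pred [171.3146 238.1866] range 65.66666666666667 233.0
top 2 pred [201.6065 197.6002] range 0.0 112.66666666666667
top plane slopes,height [0.0042 0.0079 0.0912] 1187 underside guess 0.08715405738704234
scene 0 pred [343.7605 236.0044] range 46.666666666666664 67.0
scene 1 pred [368.3508 280.1707] range 143.66666666666666 171.66666666666666
scene 2 pred [312.9751 270.113 ] range 143.66666666666666 174.33333333333334
scene plane slopes,height [0.0016 0.0011 0.0904] 2292 underside guess 0.08715405738704234
```

View pics/c6.png

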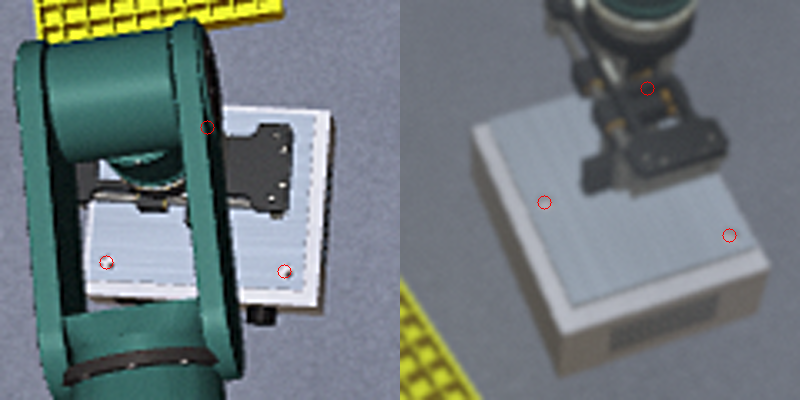

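The holes appear where the arm's pose predicts. As a last check I'll measure plate-edge and unit-edge offsets from the model in both views, relative to each other.

```bash
python3 - <<'E'
from h import *
from scipy.ndimage import map_coordinates,gaussian_filter1d
np.set_printoptions(precision=2,suppress=True)
C=np.array([.5681,.095]);th=np.radians(-7.55);R=Ro.from_euler("z",th).as_matrix()[:2,:2]
for n in("top","scene"):
    p=cv2.imread(f"pics/{n}4.png").astype(float); chan={"plate":p[...,0]-p[...,2],"unit":p.mean(2)}
    for nm,hx,hy,z in(("plate",.075,.09,.0912),("unit",.085,.1,.07)):
        for ax in(0,1):
            for sg in(-1,1):
                t=np.linspace(-.85,.85,50); offs=np.arange(-.008,.0081,.0004); r=[]
                for tt in t:
                    L=np.zeros((len(offs),2)); L[:,ax]=sg*[hx,hy][ax]+offs; L[:,1-ax]=tt*[hx,hy][1-ax]
                    q=proj(n,np.c_[C+L@R.T,np.full(len(offs),z)]); 
                    pr=map_coordinates(chan[nm],[q[:,1],q[:,0]],order=1); g=sg*np.gradient(gaussian_filter1d(pr,2)) 
                    g=np.clip(-g,0,None)
                    if pr.max()-pr.min()>(8 if nm=="plate" else 25) and g.max()>0:
                        k=g.argmax()
                        if 2<k<len(offs)-3: r.append(offs[k]*1000)
                print(n,nm,"xy"[ax],sg,len(r),"median mm",np.median(r) if r else None,"iqr",np.subtract(*np.percentile(r,[75,25])) if r else None)
E
```

```text
top plate x -1 43 median mm 3.469446951953614e-15 iqr 0.8000000000000012
top plate x 1 30 median mm 0.4000000000000045 iqr 1.2000000000000006
top plate y -1 50 median mm -0.7999999999999969 iqr 0.8000000000000004
top plate y 1 32 median mm -0.999999999999997 iqr 1.3000000000000007
top unit x -1 42 median mm -0.7999999999999969 iqr 0.8000000000000004
top unit x 1 28 median mm -0.5999999999999968 iqr 1.6000000000000016
top unit y -1 50 median mm -2.3999999999999977 iqr 1.2000000000000004
top unit y 1 32 median mm -1.199999999999997 iqr 3.900000000000002
scene plate x -1 26 median mm 0.8000000000000038 iqr 6.400000000000003
scene plate x 1 50 median mm -1.199999999999997 iqr 0.8000000000000003
scene plate y -1 26 median mm 1.8000000000000047 iqr 4.300000000000002
scene plate y 1 50 median mm 0.200000000000004 iqr 0.8000000000000012
scene unit x -1 26 median mm -0.7999999999999969 iqr 0.8000000000000004
scene unit x 1 50 median mm 3.469446951953614e-15 iqr 0.7000000000000012
scene unit y -1 32 median mm -3.799999999999998 iqr 1.700000000000001
scene unit y 1 50 median mm 3.469446951953614e-15 iqr 0.400000000000001
```

The plate is within about 1 mm of the unit in every direction. A final y trim of −0.7 mm, let it settle, then hand in.

Call:
apply_moves(
  motion=[
    {"linear": [0,-0.025,0.03],"turn": [0,0,0]},
    {"linear": [0,0,0],"turn": [0,0,0]},
    {"linear": [0,0,0],"turn": [0,0,0]},
    {"linear": [0,0,0],"turn": [0,0,0]},
    {"linear": [0,0,0],"turn": [0,0,0]},
  ],
)

```text
clock: 26.78
tcp_pos: [0.5678, 0.0943, 0.1201]
eef_rot: [0.207, 3.135, 0.0]
wrist_force: [0.3, -0.5, -2.1]
opening: 0.0135
gripper_force: 45.0
```

```bash
python3 -c "
from h import *
go(.5677,.0942,.1205,82.43); print(finish_job())"
```

```text
tcp [0.5678 0.0943 0.1201] yaz 82.46 shift [ 0.001 -0.004 -0.013] turn 0.001 tilt [-1.e-04  1.e-04 -1.e+00] clock 26.775
the job is handed in; nothing more can be done
None
```

I handed the job in at 26.8 s: the relay is seated in the socket and released, and the cover is held level about 16 mm above the unit with its holes about 1 mm from the threads by camera check; no pass/fail result came back.

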